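# Clamp up a split breakfast board with a one-hand bar clamp

## Task

The beech breakfast board has come apart at its glue line; glue is on, now close the joint with the one-hand bar clamp. Slide the moving jaw along the bar until its red pad stands about a finger's width short of the board without touching it, then pump the trigger against the handle with good full squeezes, letting it come right back out in between, until the jaw has pushed the two halves together and its soft pad presses on the board. Finish while holding: keep handle and trigger gripped together with the trigger part squeezed and the pad pressed in about 2 mm (never anywhere near its stop, or the thin board bows), the halves lying flat, and leave the baking things where they are.

Things in the scene. Friction and masses are not known exactly. Their poses are not given: they have to be found in the camera images.
- clamp_base: Ply gluing board 430 x 150 x 12 mm, fixed on the shelf, carrying a one-hand ratchet bar clamp. Origin: centre of its underside; x along the steel bar from its tail (wooden post) to the fixed jaw, z up. The bar (8 mm wide, top 90 mm above the shelf) passes over the breakfast board; two black jaws hang from it, each with a red pad 36 mm wide, 24 mm high, level with the board.
- fixed_pad (a point): Centre of the fixed jaw's rigid red pad face, 25 mm above the shelf; it looks along -x of clamp_base, towards the moving jaw.
- jaw_slide (a joint): Travel (m) of the moving jaw with its handle and trigger along the bar; 0 at the tail end, grows towards the fixed jaw, stop at 0.116. Starts at 0 to 0.045. About 5 N on the handle slides it forward over the ratchet; backward a catch holds it at the nearest 4 mm tooth: it cannot be taken back.
- pad_face (a point): Centre of the face of the moving jaw's soft red pad, 25 mm above the shelf; it looks along +x of clamp_base, towards the breakfast board. It moves with the pad as that is squeezed in.
- jaw_pad (a joint): How far the moving jaw's soft red pad is squeezed in (m): 0 free, 0.006 at its stop. It pushes back with 6 N per mm: 1 mm means 6 N on the board, 4 mm 24 N.
- handle: Black upright handle of the moving jaw: 24 mm thick along the bar, 26 mm wide, from 100 to 185 mm above the shelf. Origin: on its middle line, 160 mm above the shelf, a good height for the fingers; x along the bar to the fixed jaw, z up. The trigger stands in front of it (+x). Nothing else near stands higher than 110 mm.
- trigger_grip: Orange trigger lever in front of the handle: 14 mm thick along the bar, 20 mm wide, about 120 to 185 mm above the shelf. Origin: on its middle line, 160 mm above the shelf. Back of handle to front of trigger is 64 mm at this height at rest (26 mm of air between), 44 mm fully squeezed.
- trigger (a joint): Trigger angle (rad): 0 at rest, sprung, 0.2 at its stop. Pivot 58 mm above the shelf. At grip height 3 N starts it, 7 N squeezes it fully; each 10 N at the pad adds 3 N. After 0.03 rad of slack the jaw goes forward 30 mm per rad (5 to 6 mm a squeeze); let out, the jaw settles back to the last tooth passed (gain about 4 mm a stroke) and the trigger springs out.
- half_a: Half of a beech breakfast board, next to the fixed jaw: 60 mm along the bar, 200 mm across it, 18 mm thick, 0.15 kg, loose, flat on the ply (underside 12 mm above the shelf). Origin: centre of its underside; x along the bar to the fixed jaw. Starts 0 to 2 mm short of the fixed pad.
- half_b: The other half, same size and axes, next to the moving jaw. It starts with an open joint of 3 to 9 mm between its +x face and the -x face of half_a. Joined, the two are 120 mm along the bar.
- b_joint_l (a point): Point on half_b's joint face (+x face), mid-thickness, 10 mm from its +y end. With the joint closed it lies at x = -30 mm in half_a's frame.
- b_joint_r (a point): The same, 10 mm from half_b's -y end.
- springform: Bystander: stainless springform pan, 220 mm across, 66 mm high, lever clasp on its side, two red muffin cups in it. Origin: centre of its underside.
- loaf_tin: Bystander: dark loaf tin, 115 x 250 x 66 mm. Origin: centre of its underside.
- ramekin: Bystander: small glass ramekin, 90 mm across, 46 mm high. Origin: centre of its underside.
- brush: Bystander: beech pastry brush with red silicone bristles, 195 mm long, 12 mm high, lying flat. Origin on its underside, near the bristles.
There are look-alikes about, which are no part of the job. What is shaped like the half_a but purple or turquoise is not meant.

How it is judged (in metres and radians):
On the way, in this order (a step that is already met when the one before it is completed fails the run):
1. the moving jaw has been slid along the bar until its pad stands 4 to 28 mm short of the board, the board still untouched (not shifted by 3 mm), the trigger not squeezed (below 0.1 rad) (x of pad_face in the frame of half_b between -0.058 and -0.034 m and distance of half_b from where it was at the start of the episode below 0.003 m and value of joint trigger below 0.1 rad), for 0.2 s.
2. the trigger is squeezed for a good stroke (past 0.12 rad) by the fingers (value of joint trigger above 0.12 rad and contact force between the fingers and trigger_grip above 1 N), for 0.05 s.
3. the trigger is let back out (below 0.04 rad) (value of joint trigger below 0.04 rad), for 0.05 s.
At the end, for the whole second after the job is handed in: Joint closed within 1.8 mm at both ends and pressed, halves flat (3.4 deg) and at rest; moving pad pressed in 0.8 to 4 mm (5 to 24 N); fingers still gripping handle and trigger, trigger squeezed over 0.03 rad; the four baking things within 30 mm of their places (x of each of b_joint_l, b_joint_r in the frame of half_a above -0.0318 m and contact force between half_a and half_b above 3 N and value of joint jaw_pad between 0.0008 and 0.004 m and value of joint trigger above 0.03 rad and contact force between the fingers and trigger_grip above 1.5 N and contact force between the fingers and handle above 0.5 N and angle between each of half_a, half_b's own z axis and vertical below 0.06 rad and linear speed of half_b below 0.02 m/s and distance of each of springform, loaf_tin, ramekin, brush from where it was at the start of the episode below 0.03 m); the arm keeps its last pose, push and grip.
It fails at once if the moving jaw's pad is squeezed in by more than 5 mm (over 30 N: the thin board bows) (value of joint jaw_pad above 0.005 m).
It fails at once if the springform pan is pushed more than 30 mm from its place (distance of springform from where it was at the start of the episode above 0.03 m).
It fails at once if the loaf tin is pushed more than 30 mm from its place (distance of loaf_tin from where it was at the start of the episode above 0.03 m).
It fails at once if the ramekin is pushed more than 30 mm from its place (distance of ramekin from where it was at the start of the episode above 0.03 m).
It fails at once if the pastry brush is pushed more than 30 mm from its place (distance of brush from where it was at the start of the episode above 0.03 m).
It also fails if it takes over 64 s, if anything falls off the work surface, if the arm or the gripper's body presses on something with over 40 N, if the wrist force passes 120 N, or if a joint passes its speed limit or range.

## Robot

A 6-joint arm with a two-finger parallel gripper is mounted at the origin on the work surface. World frame = base frame: x ahead of the robot, y to its left, z up, the work surface at z = 0. Lengths are in mm, angles in rad, forces in N, time in s.
With the tool pointing down it reaches from about 250 to 850 mm from the base axis. Payload 12.5 kg.
Tool frame: the origin (TCP) lies midway between the tips of the shut fingers; the grasp point (between the pads) lies 19 mm behind it (ctrl.tcp_to_grasp is the distance from the TCP to the grasp point, in mm); z points along the fingers, x is the direction in which the jaws open and shut, and the axes are right-handed (so a half turn about z gives the same grasp; the last joint's range is limited). The gripper opens to 93 mm and grips with 3 to 60 N. Pads are 15 mm wide; open, the fingers measure 128 mm over their backs; the gripper's body (75 mm by 188 mm) begins 65 mm behind the grasp point.
Start: joints at [1.138, 0.351, 1.652, -0, 1.139, -0.085], TCP at [187.425, 517.065, 218.633] pointing down, gripper open.
Joint ranges: [-2.75, 2.75], [-0.79, 2.1], [0.01, 2.65], [-1.57, 4.71], [0.07, 3.14], [-2.87, 2.87]. Speed limits (rad/s): [2.22, 2.22, 2.79, 3.14, 3.14, 3.14].

## Interface

Orientations are given as a 3x3 rotation matrix whose columns are the frame's x, y, z axes.
In Python, from station import ctrl gives the robot as it stands.
- The arm moves only by the tool drive_tool, never from a script. Its argument "steps" is one flat list of numbers, 7 for each row, row after row: the shift along the tool's x, y, z in cm, then the turn, a rotation vector about the tool's x, y, z in rad, then the finger opening in cm, from 0 to 9.3. In form: [dx, dy, dz, wx, wy, wz, claw, dx, dy, dz, wx, wy, wz, claw, ...]. A call has 1 to 20 rows; each row shifts and turns the pose as measured when the row begins, along the tool's axes as they then stand; what a row does not reach is not made up. A row lasts 1/8 s, in which the tool goes at most 62.5 mm and 10.7 degrees, less where a joint would pass 70% of its speed; a pose out of reach is approached as far as the arm can. A call is refused whole if a number of a shift passes 6.25 or a number of a turn 0.188, either way. A call with a gripper value outside its range is refused whole. The fingers move at their own pace and stop on an object; "force" is the grip in N (left out, the last holds). Time passes only in rows, so rows that do not move let the fingers close. It gives the time, the measured TCP pose, the force and the opening at its end, in the units of the state.
- ctrl.state(): the state, without advancing time (a new reading comes with each control period).
- ctrl.get_image(name): name is "scene" or "side" or "wrist"; returns a dict with "pixels" (480x640x3 uint8, red, green, blue), "camera_matrix" (3x3 intrinsics, pixels), "R" (3x3) and "t" (3): a world point X has camera coordinates R X + t; the wrist camera has in their place "mount" (4x4, takes a point from camera to tool coordinates, whose origin is the TCP and whose axes are the tool frame's). Camera axes: x right, y down, z forward; pixel columns grow to the right and rows downward; lengths in mm; the calibration is good to about 2 mm. A picture is of the moment at which its call begins: read the wrist's pose just before it. There is no depth.
- ctrl.finish_job(): hands the job in, once; it reports no verdict.
Trained networks look in a picture, given as the dict that the camera call returned (one of the last four; its "shot" number tells which), for a name from the list of things; names that differ only in an ending like _2 or _b are one class to them, and where a whole thing is asked for, a point or a joint stands for the part that bears it (a point fixed in the world has none). Each returns a list of dicts, best first, with "p" (0 to 1); they miss things now and then, are a little off and sometimes report something else, mostly with a low value. They report only what shows in the picture. A call takes as long as a camera call. They do not tell look-alikes from the thing itself.
- ctrl.regions_of(picture, name): "region" (480x640 bool, what is visible of it) and "centre" ([column, row] in pixels, amid what is visible of it).
- ctrl.pinpoint(picture, name): "centre" ([column, row] in pixels: a listed point, or the origin of a listed thing).
The state is a dict: "time": time; "qpos": joint angles; "dq": joint speeds; "effort": joint torques, N m; "ee_pos": TCP position; "orientation": TCP orientation; "contact_force": force on the tool from outside, world axes, zero at the start; "wrist_torque": the same for the moment, N m; "opening": finger opening in mm.
Only numpy, scipy, OpenCV 4.12 (cv2) and the standard library are available. Lean on these libraries where they do the work, as an engineer would, in place of code of your own. Each camera call takes 0.05 s, during which the arm holds its last target.

## Working session

There is one attempt and no reset: what is moved stays moved. The work goes in short steps, Python scripts to look and compute and a tool call to move; the robot and the scene stay as the last step left them, time stands still between calls to the robot, and variables do not carry over. Pictures are saved under pics/ and viewed, and the job is handed in when it is done.

Besides the shell and the picture viewer there is one more tool, called as name(argument=value, ...) on one line, values as JSON. drive_tool: Moves the arm, as the interface text tells. Its arguments: {"type":"object","properties":{"steps":{"type":"array","items":{"type":"number"}},"force":{"type":"number"}},"required":["steps"]}

```bash
ls; mkdir -p pics; cat > h.py <<'E'
import numpy as np,cv2
from station import ctrl
def save(p,n): cv2.imwrite('pics/'+n,cv2.cvtColor(p['pixels'],cv2.COLOR_RGB2BGR))
def campose(p,s=None):
    K=np.array(p['camera_matrix'])
    if 'mount' in p:
        M=np.array(p['mount']);R=np.array(s['orientation']);t=np.array(s['ee_pos'])
        Rc=R@M[:3,:3];c=R@M[:3,3]+t
        return K,Rc.T,-Rc.T@c
    return K,np.array(p['R']),np.array(p['t'])
def ray(p,uv,s=None):
    K,R,t=campose(p,s)
    d=R.T@np.linalg.inv(K)@np.array([uv[0],uv[1],1.]);c=-R.T@t
    return c,d/np.linalg.norm(d)
def atz(p,uv,z,s=None):
    c,d=ray(p,uv,s);return c+d*(z-c[2])/d[2]
def tri(rays):
    A=np.zeros((3,3));b=np.zeros(3)
    for c,d in rays:
        P=np.eye(3)-np.outer(d,d);A+=P;b+=P@c
    x=np.linalg.solve(A,b);return x,[np.linalg.norm((np.eye(3)-np.outer(d,d))@(x-c)) for c,d in rays]
def proj(p,X,s=None):
    K,R,t=campose(p,s);q=K@(R@np.array(X)+t);return q[:2]/q[2]
E
python3 - <<'E'
from h import *
s=ctrl.state();print({k:np.round(v,3).tolist() for k,v in s.items()})
for n in ['scene','side','wrist']:
    p=ctrl.get_image(n);save(p,n+'0.png')
    if n!='wrist':
        for o in ['handle','trigger_grip','fixed_pad','pad_face','half_a','half_b','clamp_base','b_joint_l','b_joint_r']:
            print(n,o,[(round(r['p'],2),np.round(r['centre']).tolist()) for r in ctrl.pinpoint(p,o)[:4]])
E
```

```text
pics
{'time': 0.0, 'qpos': [1.138, 0.351, 1.652, -0.0, 1.139, -0.085], 'dq': [0.002, -0.001, 0.001, -0.001, 0.0, -0.001], 'effort': [-0.0, -49.732, -28.525, 0.07, 0.026, -0.0], 'ee_pos': [187.292, 516.751, 218.088], 'orientation': [[0.341, 0.94, -0.0], [0.94, -0.341, -0.001], [-0.001, -0.0, -1.0]], 'contact_force': [0.077, -0.108, -0.468], 'wrist_torque': [-0.015, 0.041, -0.008], 'opening': 93.071}
scene handle [(0.71, [301.0, 227.0]), (0.3, [335.0, 268.0]), (0.16, [481.0, 289.0])]
scene trigger_grip [(0.44, [313.0, 230.0])]
scene fixed_pad [(0.83, [381.0, 267.0])]
scene pad_face [(0.36, [322.0, 264.0])]
scene half_a [(0.77, [373.0, 270.0]), (0.72, [414.0, 239.0]), (0.64, [444.0, 330.0]), (0.6, [353.0, 265.0])]
scene half_b [(0.77, [373.0, 270.0]), (0.72, [414.0, 239.0]), (0.64, [444.0, 330.0]), (0.6, [353.0, 265.0])]
scene clamp_base [(0.77, [333.0, 267.0])]
scene b_joint_l [(0.74, [364.0, 247.0])]
scene b_joint_r [(0.74, [364.0, 247.0])]
side handle [(0.79, [354.0, 243.0])]
side trigger_grip [(0.68, [348.0, 227.0]), (0.43, [336.0, 229.0])]
side fixed_pad [(0.64, [326.0, 206.0])]
side pad_face []
side half_a [(0.83, [254.0, 203.0]), (0.78, [377.0, 156.0]), (0.71, [329.0, 214.0]), (0.56, [334.0, 230.0])]
side half_b [(0.83, [254.0, 203.0]), (0.78, [377.0, 156.0]), (0.71, [329.0, 214.0]), (0.56, [334.0, 230.0])]
side clamp_base [(0.83, [341.0, 248.0])]
side b_joint_l [(0.81, [306.0, 225.0]), (0.6, [355.0, 213.0])]
side b_joint_r [(0.81, [306.0, 225.0]), (0.6, [355.0, 213.0])]
```

View pics/scene0.png

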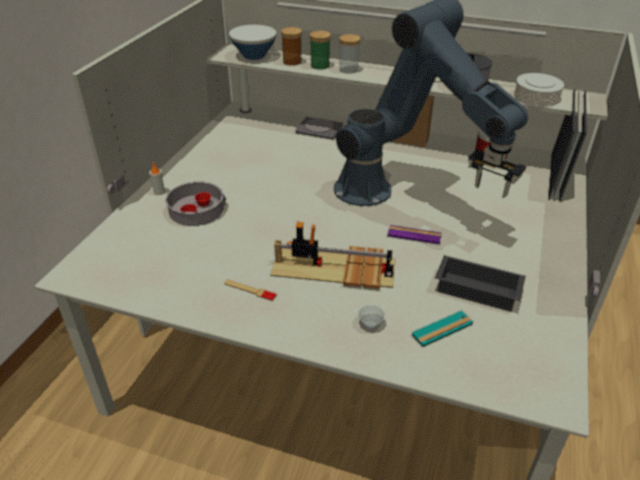

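View pics/side0.png

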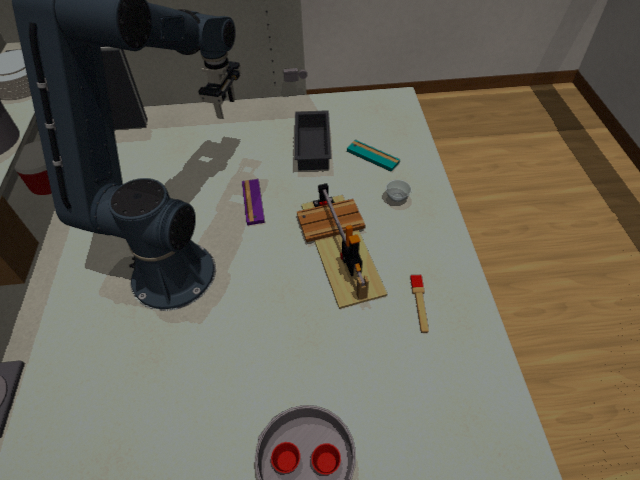

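View pics/wrist0.png

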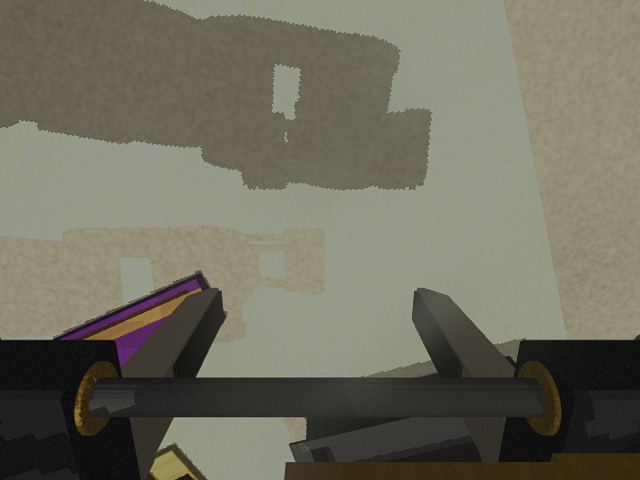

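The scene view shows the clamp at about (333,262) with its tail post at (279,252) and fixed jaw at (389,263). The half_a/b candidates are the brown boards under the bar (353,265 and 373,270), the purple one (414,235) and the turquoise one (443,328). I take the brown pair under the bar. Next I triangulate and check a close crop.

```bash
python3 - <<'E'
from h import *
a=ctrl.get_image('scene');b=ctrl.get_image('side')
def P(p,o): return [r['centre'] for r in ctrl.pinpoint(p,o)[:4]]
for o in ['handle','trigger_grip','fixed_pad','clamp_base','half_a']:
    for u in P(a,o):
        for v in P(b,o):
            x,e=tri([ray(a,u),ray(b,v)])
            if max(e)<12: print(o,np.round(u),np.round(v),x.round(1),np.round(e,1))
for p,n,(x,y) in [(a,'sc',(250,200)),(b,'si',(270,170))]:
    c=p['pixels'][y:y+120,x:x+160];c=cv2.resize(c,(800,600),interpolation=cv2.INTER_CUBIC)
    cv2.imwrite(f'pics/{n}1.png',c[:,:,::-1])
E
```

```text
handle [298. 225.] [352. 245.] [542.3 -83.8 167.6] [1.4 1.4]
trigger_grip [314. 235.] [352. 231.] [551.1 -20.5 150.7] [1. 1.]
fixed_pad [380. 267.] [326. 204.] [499.5 206.1  31.2] [3.6 3.6]
clamp_base [331. 272.] [342. 247.] [536.1  40.3  -6.1] [5.7 5.7]
half_a [355. 265.] [330. 227.] [503.5 116.5  16.9] [1.7 1.7]
half_a [417. 234.] [254. 202.] [246.3 281.2   3.3] [7.5 7.5]
half_a [369. 272.] [328. 216.] [502.9 171.5   5.7] [6.6 6.6]
half_a [369. 272.] [330. 227.] [499.3 157.5 -15.4] [10.7 10.7]
half_a [442. 328.] [375. 156.] [706.3 458.7   8.3] [4.6 4.6]
```

View pics/sc1.png

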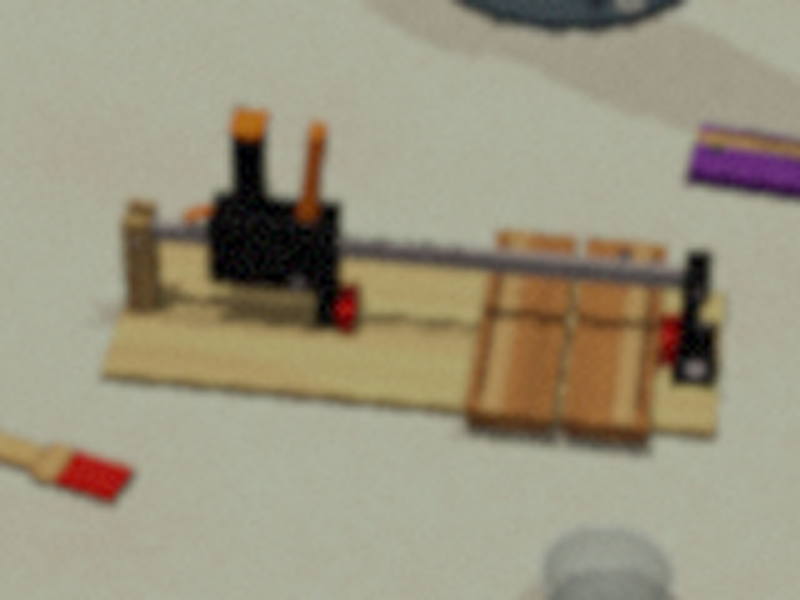

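View pics/si1.png

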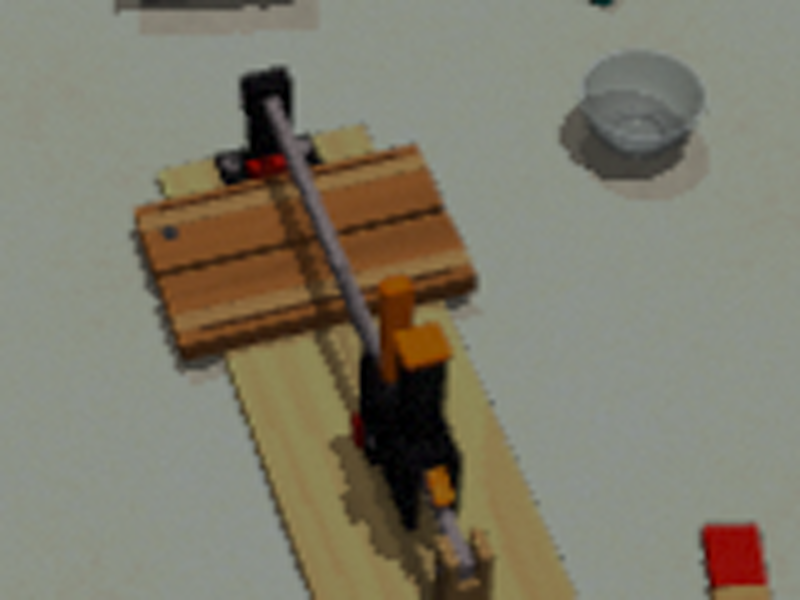

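Both crops show the brown two-part board under the bar. The handle (orange cap) and orange trigger are near the tail, the red moving pad is well short of the board, and the joint is open. The choice is confirmed. Next I get a wrist view from above.

```bash
python3 - <<'E'
from h import *
p=ctrl.get_image('wrist');print(np.round(p['mount'],3),np.round(p['camera_matrix'],1))
s=ctrl.state();R=np.array(s['orientation'])
# target TCP for view: above handle
X=np.array([520,20,330.]);print(R.T@(X-s['ee_pos']))
E
```

```text
[[ 1.00000e+00  1.00000e-03  1.00000e-03  8.09000e-01]
 [-1.00000e-03  9.55000e-01  2.98000e-01 -8.28610e+01]
 [-0.00000e+00 -2.98000e-01  9.55000e-01 -1.66504e+02]
 [ 0.00000e+00  0.00000e+00  0.00000e+00  1.00000e+00]] [[374.4   0.  317.4]
 [  0.  374.4 243.6]
 [  0.    0.    1. ]]
[-353.97630083  482.07831435 -111.36479747]
```

drive_tool(steps=[-3.5,4,-0.6,0,0,0,9.3,-3.5,4,-0.6,0,0,0,9.3,-3.5,4,-0.6,0,0,0,9.3,-3.5,4,-0.6,0,0,0,9.3,-3.5,4,-0.6,0,0,0,9.3,-3.5,4,-0.6,0,0,0,9.3,-3.5,4,-0.6,0,0,0,9.3,-3.5,4,-0.6,0,0,0,9.3,-3.5,4,-0.6,0,0,0,9.3,-3.5,4,-0.6,0,0,0,9.3,0,0,0,0,0,-0.165,9.3,0,0,0,0,0,-0.165,9.3,0,0,0,0,0,-0.165,9.3,0,0,0,0,0,0,9.3], force=20)

```text
time: 3.6
ee_pos: [452.4, 35.9, 281.8]
orientation: [[-0.159, 0.987, 0.006], [0.987, 0.159, 0.001], [0.0, 0.006, -1.0]]
contact_force: [0.3, -0.3, 0.2]
opening: 93.2
```

```bash
python3 - <<'E'
from h import *
s=ctrl.state();print({k:np.round(s[k],3).tolist() for k in ['time','ee_pos','orientation','contact_force','qpos']})
p=ctrl.get_image('wrist');save(p,'w2.png')
for o in ['handle','trigger_grip','fixed_pad','pad_face','half_a','clamp_base','b_joint_l','springform','ramekin','brush','loaf_tin']:
    print(o,[(round(r['p'],2),np.round(r['centre']).tolist()) for r in ctrl.pinpoint(p,o)[:4]])
E
```

```text
{'time': 3.6, 'ee_pos': [452.425, 35.937, 281.835], 'orientation': [[-0.159, 0.987, 0.006], [0.987, 0.159, 0.001], [0.0, 0.006, -1.0]], 'contact_force': [0.251, -0.276, 0.207], 'qpos': [-0.024, 0.104, 1.806, 0.001, 1.226, -1.755]}
handle [(0.58, [172.0, 318.0])]
trigger_grip [(0.95, [229.0, 317.0])]
fixed_pad [(0.64, [458.0, 255.0]), (0.3, [431.0, 255.0])]
pad_face [(0.92, [274.0, 260.0])]
half_a [(0.95, [375.0, 253.0]), (0.93, [566.0, 45.0]), (0.76, [426.0, 255.0])]
clamp_base [(0.78, [312.0, 257.0])]
b_joint_l [(0.73, [397.0, 323.0])]
springform [(0.24, [422.0, 417.0])]
ramekin [(0.56, [423.0, 416.0])]
brush []
loaf_tin []
```

View pics/w2.png

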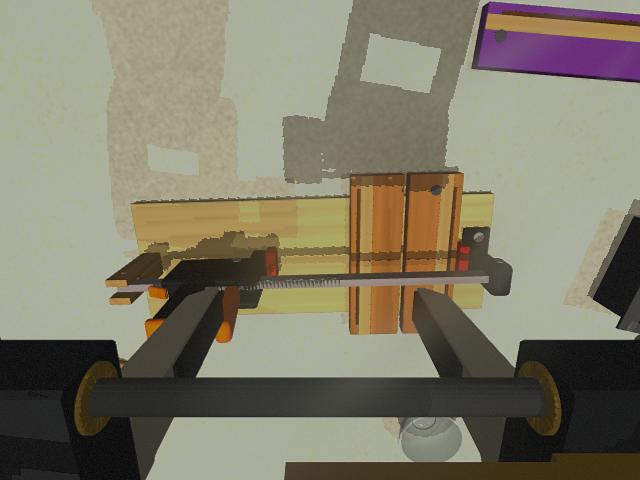

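```bash
python3 - <<'E'
from h import *
im=cv2.imread('pics/w2.png')
c=im[160:350,100:300];cv2.imwrite('pics/w2a.png',cv2.resize(c,(600,570),interpolation=cv2.INTER_CUBIC))
c=im[160:350,330:530];cv2.imwrite('pics/w2b.png',cv2.resize(c,(600,570),interpolation=cv2.INTER_CUBIC))
E
```

```text
(no output)
```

View pics/w2a.png

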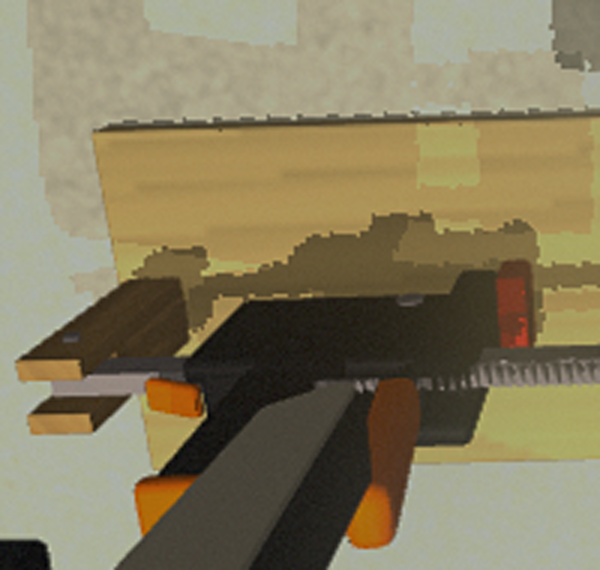

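View pics/w2b.png

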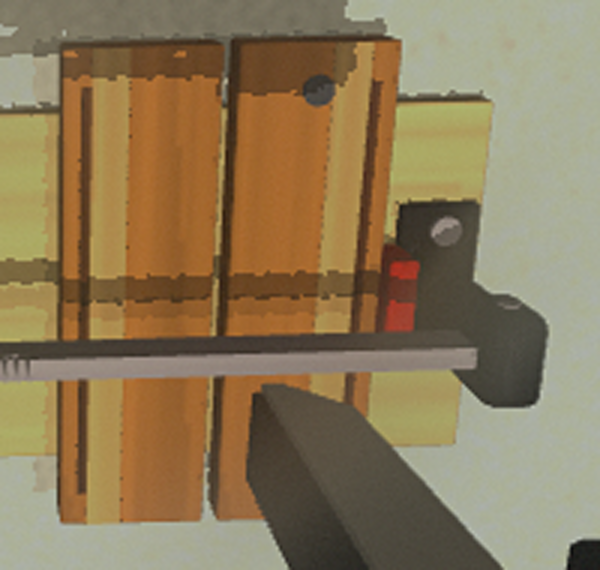

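```bash
python3 - <<'E'
from h import *
s=ctrl.state();p=ctrl.get_image('wrist')
W=lambda u,z:atz(p,u,z,s)
A=lambda x,y:(100+x/3,160+y/3);B=lambda x,y:(330+x/3,160+y/3)
ply=[W(A(95,131),12),W(B(492,99),12),W(B(456,445),12),W(A(152,468),12)]
for q in ply: print('ply',q.round(1))
print([np.linalg.norm(ply[i]-ply[(i+1)%4]).round(1) for i in range(4)])
b=ply[1]-ply[0]; b2=ply[2]-ply[3]
print('ang',np.degrees(np.arctan2(b[1],b[0])),np.degrees(np.arctan2(b2[1],b2[0])))
o=np.mean(ply,0);print('centre',o)
ang=(np.arctan2(b[1],b[0])+np.arctan2(b2[1],b2[0]))/2
ex=np.array([np.cos(ang),np.sin(ang),0]);ey=np.array([-ex[1],ex[0],0])
def L(n,X): d=X-o;print(n,(d@ex).round(1),(d@ey).round(1),X.round(1))
for n,u,z in [('bTL',B(62,44),30),('bTR',B(222,44),30),('bBL',B(60,522),30),('bBR',B(200,520),30),('aTL',B(232,42),30),('aTR',B(400,40),30),('aBL',B(208,520),30),('mpad1',A(533,262),37),('mpad2',A(527,347),37),('fpad1',B(388,262),37),('fpad2',B(385,330),37),('handlecapL',A(138,480),185),('trigger top',A(375,545),185)]:
    L(n,W(u,z))
for o_ ,z in [('handle',160),('trigger_grip',160),('pad_face',25),('fixed_pad',25)]:
    for r in ctrl.pinpoint(p,o_)[:1]: L(o_,W(r['centre'],z))
L('handle_stereo',np.array([542.3,-83.8,160]));L('trig_stereo',np.array([551.1,-20.5,160]))
E
```

```text
ply [ 493.5 -179.    12. ]
ply [412.4 239.7  12. ]
ply [559.5 269.7  12. ]
ply [ 639.6 -152.7   12. ]
[np.float64(426.4), np.float64(150.1), np.float64(430.0), np.float64(148.4)]
ang 100.96294739972902 100.73721651686729
centre [526.21480682  44.42865017  12.        ]
bTL 43.9 103.3 [416.5  68.1  30. ]
bTR 102.9 101.7 [407.  126.3  30. ]
bBL 42.9 -97.1 [613.5 104.8  30. ]
bBR 102.0 -97.8 [603.  163.1  30. ]
aTL 106.5 102.3 [405.7 129.8  30. ]
aTR 168.4 101.3 [395.  190.7  30. ]
aBL 105.4 -97.9 [602.5 166.4  30. ]
mpad1 -41.0 23.3 [ 5.11e+02 -3.00e-01  3.70e+01]
mpad2 -45.5 -11.9 [546.4   1.9  37. ]
fpad1 168.7 17.5 [477.2 206.8  37. ]
fpad2 170.0 -10.6 [504.7 213.4  37. ]
handlecapL -130.5 14.3 [536.7 -86.4 185. ]
trigger top -70.3 -6.9 [546.2 -23.3 185. ]
handle -119.5 -0.6 [549.3 -72.8 160. ]
trigger_grip -71.6 -1.0 [540.7 -25.7 160. ]
pad_face -49.0 0.6 [534.8  -3.8  25. ]
fixed_pad 171.4 -0.2 [494.2 212.9  25. ]
handle_stereo -129.0 8.3 [542.3 -83.8 160. ]
trig_stereo -68.5 -12.2 [551.1 -20.5 160. ]
```

drive_tool(steps=[-5,3.85,0,0,0,0,9.3,-5,3.85,0,0,0,0,9.3,0,0,0,0,0,-0.03,9.3,0,0,3,0,0,0,9.3,0,0,3,0,0,0,9.3,0,0,0,0,0,0,9.3])

```text
time: 5.2
ee_pos: [546.1, -51.0, 221.1]
orientation: [[-0.193, 0.981, 0.006], [0.981, 0.193, 0.002], [0.001, 0.006, -1.0]]
contact_force: [0.6, 0.2, 0.7]
opening: 93.1
```

```bash
cat >> h.py <<'E'
O=np.array([526.2,44.4,0]);AN=np.radians(100.85)
EX=np.array([np.cos(AN),np.sin(AN),0]);EY=np.array([-EX[1],EX[0],0])
def loc(X): d=np.array(X)-O;return np.array([d@EX,d@EY,d[2]])
def rep(s):
    R=np.array(s['orientation']);l=loc(s['ee_pos']);f=np.array(s['contact_force'])
    print('t',s['time'],'loc',l.round(2),'open',round(s['opening'],2),'back',round(l[0]-s['opening']/2,2),'F',np.round([f@EX,f@EY,f[2]],1),'tool',np.round(R,3).tolist())
E
python3 - <<'E'
from h import *
s=ctrl.state();rep(s)
p=ctrl.get_image('wrist');save(p,'w3.png')
for o_ ,z in [('handle',160),('trigger_grip',160),('pad_face',25),('fixed_pad',25)]:
    for r in ctrl.pinpoint(p,o_)[:1]: print(o_,np.round(r['centre']),loc(atz(p,r['centre'],z,s)).round(1))
E
```

```text
t 5.2 loc [-97.46  -1.55 221.15] open 93.12 back -144.02 F [ 0.1 -0.6  0.7] tool [[-0.193, 0.981, 0.006], [0.981, 0.193, 0.002], [0.001, 0.006, -1.0]]
handle [282. 255.] [-119.6    1.7  160. ]
trigger_grip [353. 257.] [-73.6   0.5 160. ]
pad_face [367. 210.] [-47.6   1.2  25. ]
fixed_pad [586. 211.] [168.8   1.3  25. ]
```

View pics/w3.png

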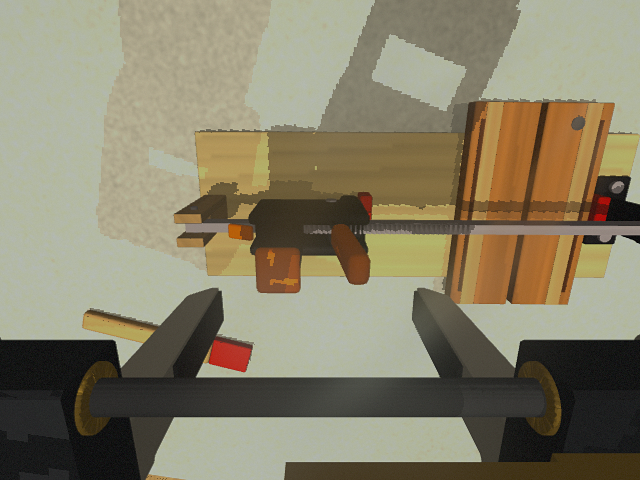

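Handle top at (278,270) and trigger at (350,265). The span midpoint is at local x ≈ -99. Descending.

drive_tool(steps=[-0.15,-0.2,0,0,0,0,9.3,0,0,2.5,0,0,0,9.3,0,0,2.5,0,0,0,9.3,0,0,2.5,0,0,0,9.3,0,0,0.3,0,0,0,9.3])

```text
time: 6.08
ee_pos: [548.5, -54.1, 147.6]
orientation: [[-0.193, 0.981, 0.018], [0.981, 0.193, -0.0], [-0.004, 0.017, -1.0]]
contact_force: [-0.2, -0.5, 0.6]
opening: 93.3
```

```bash
python3 - <<'E'
from h import *
s=ctrl.state();rep(s)
p=ctrl.get_image('wrist');save(p,'w4.png')
p=ctrl.get_image('side');c=p['pixels'][170:290,270:430];cv2.imwrite('pics/si4.png',cv2.resize(c,(640,480),interpolation=2)[:,:,::-1])
E
```

```text
t 6.075 loc [-100.92   -3.35  147.57] open 93.26 back -147.55 F [-0.5  0.3  0.6] tool [[-0.193, 0.981, 0.018], [0.981, 0.193, -0.0], [-0.004, 0.017, -1.0]]
```

View pics/w4.png

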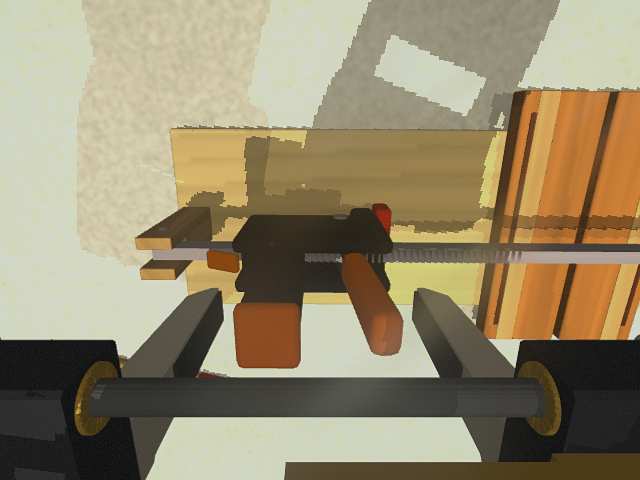

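View pics/si4.png

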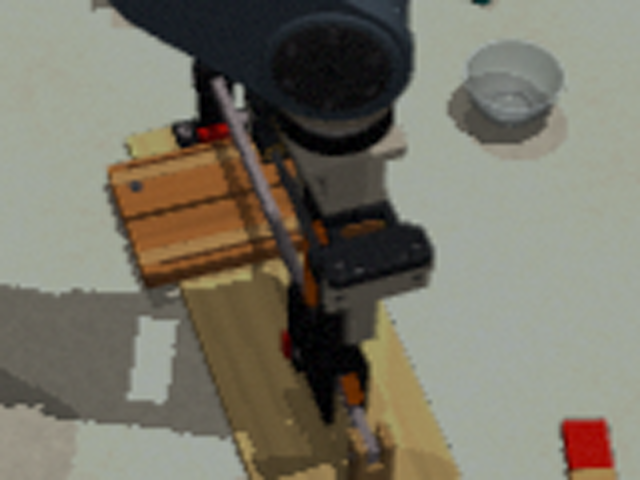

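Fingers straddle handle and trigger with clearance on both sides (handle cap at 268,335; trigger at 380,330). Correcting the lateral drift and tilt, then sliding.

drive_tool(steps=[0,-0.4,0.3,0.018,0,0,9.3,0,-0.1,0.3,0.005,0,0,9.3,1,0,0,0,0,0,9.3,1,0,0,0,0,0,9.3,1,0,0,0,0,0,9.3,1,0,0,0,0,0,9.3,0,0,0,0,0,0,9.3])

```text
time: 7.05
ee_pos: [537.8, -16.8, 144.8]
orientation: [[-0.194, 0.981, 0.002], [0.981, 0.194, -0.013], [-0.013, -0.0, -1.0]]
contact_force: [0.9, 0.6, -0.0]
opening: 93.0
```

```bash
python3 - <<'E'
from h import *
s=ctrl.state();rep(s)
p=ctrl.get_image('wrist');save(p,'w5.png')
E
```

```text
t 7.05 loc [-6.224e+01  1.400e-01  1.448e+02] open 93.02 back -108.75 F [ 0.4 -1.  -0. ] tool [[-0.194, 0.981, 0.002], [0.981, 0.194, -0.013], [-0.013, -0.0, -1.0]]
```

View pics/w5.png

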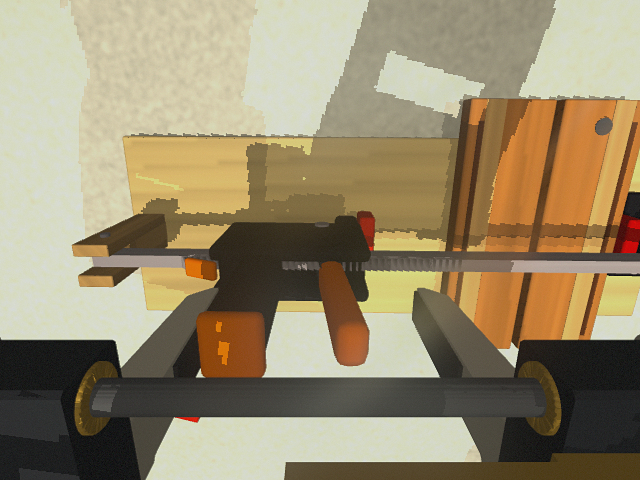

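drive_tool(steps=[1,0,0,0,0.013,0,9.3,1,0,0,0,0.005,0,9.3,1,0,0,0,0.005,0,9.3,1,0,0,0,0.005,0,9.3,0,0,0,0,0.005,0,9.3])

```text
time: 7.72
ee_pos: [531.2, 18.4, 145.9]
orientation: [[-0.194, 0.981, -0.001], [0.981, 0.194, 0.012], [0.011, 0.002, -1.0]]
contact_force: [-0.1, 0.8, 0.4]
opening: 93.3
```

```bash
python3 - <<'E'
from h import *
s=ctrl.state();rep(s)
p=ctrl.get_image('wrist');save(p,'w6.png')
for o_ ,z in [('handle',160),('trigger_grip',160),('pad_face',25),('fixed_pad',25)]:
    for r in ctrl.pinpoint(p,o_)[:1]: print(o_,np.round(r['centre']),loc(atz(p,r['centre'],z,s)).round(1))
E
```

```text
t 7.725 loc [-2.6460e+01 -2.0000e-02  1.4587e+02] open 93.29 back -73.1 F [ 0.8 -0.1  0.4] tool [[-0.194, 0.981, -0.001], [0.981, 0.194, 0.012], [0.011, 0.002, -1.0]]
handle [243. 316.] [-59.8   0.4 160. ]
trigger_grip [347. 316.] [-12.7   0.5 160. ]
pad_face [362. 236.] [11.1 -0.6 25. ]
fixed_pad [558. 234.] [168.7   1.7  25. ]
```

View pics/w6.png

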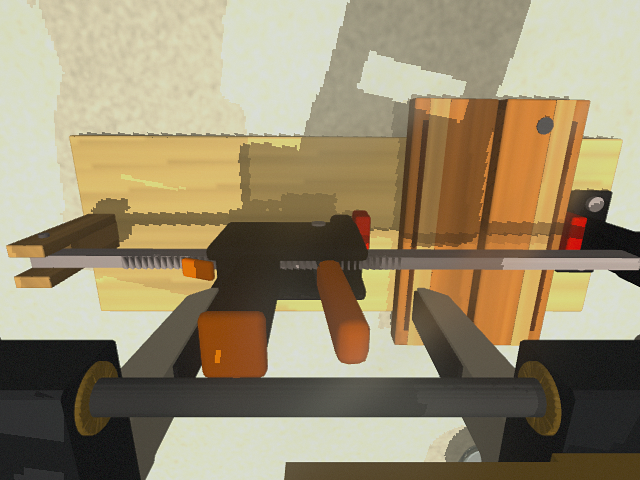

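drive_tool(steps=[0.6,0,0,0,-0.006,0,9.3,0.6,0,0,0,-0.003,0,9.3,0.6,0,0,0,0,0,9.3,0,0,0.2,0,0,0,9.3])

```text
time: 8.48
ee_pos: [528.7, 32.2, 143.2]
orientation: [[-0.193, 0.981, 0.003], [0.981, 0.193, -0.005], [-0.006, 0.002, -1.0]]
contact_force: [-0.3, -0.3, -0.2]
opening: 93.1
```

```bash
python3 - <<'E'
from h import *
s=ctrl.state();rep(s)
p=ctrl.get_image('wrist');save(p,'w7.png')
for o_ ,z in [('handle',160),('trigger_grip',160),('pad_face',25),('fixed_pad',25)]:
    for r in ctrl.pinpoint(p,o_)[:1]: print(o_,np.round(r['centre']),loc(atz(p,r['centre'],z,s)).round(1))
c=p['pixels'][80:350,330:630];cv2.imwrite('pics/w7c.png',cv2.resize(c,(660,594),interpolation=2)[:,:,::-1])
E
```

```text
t 8.475 loc [-12.44  -0.19 143.16] open 93.1 back -58.99 F [-0.2  0.3 -0.2] tool [[-0.193, 0.981, 0.003], [0.981, 0.193, -0.005], [-0.006, 0.002, -1.0]]
handle [239. 320.] [-46.8  -0.8 160. ]
pad_face [365. 236.] [24.8  0.  25. ]
fixed_pad [550. 235.] [170.6   1.7  25. ]
```

View pics/w7c.png

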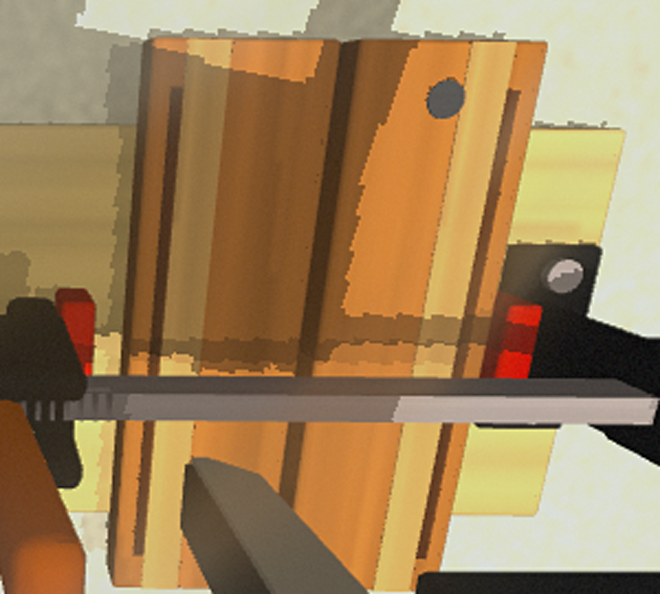

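```bash
python3 - <<'E'
from h import *
s=ctrl.state();p=ctrl.get_image('wrist')
for n,x,y,z in [('pad',95,290,37),('pad',92,375,37),('bTL',150,40,30),('bBL',113,585,30),('bTR',338,40,30),('aTL',356,42,30),('aTR',548,42,30),('b jr',300,425,30),('a jl',305,425,30),('fpad',508,305,37),('fpad',497,378,37),('aR at pad',503,290,30)]:
    print(n,loc(atz(p,(330+x/2.2,80+y/2.2),z,s)).round(1))
E
```

```text
pad [28.9 22.  37. ]
pad [29.4 -8.2 37. ]
bTL [ 43.2 101.4  30. ]
bBL [ 42.9 -96.5  30. ]
bTR [102.6 101.7  30. ]
aTL [108.3 101.2  30. ]
aTR [168.8 101.5  30. ]
b jr [107.  -29.1  30. ]
a jl [108.8 -29.1  30. ]
fpad [168.7  17.9  37. ]
fpad [170.2  -8.1  37. ]
aR at pad [170.6  21.5  30. ]
```

Pad 14–18 mm short of the board (pad edge ≈ 27–29, board face 43), board not moved, joint gap about 4–5 mm. Step 1 is met. Centring on the span, then the first squeeze.

drive_tool(steps=[0,0,0,0,0,0,9.3,-0.75,0,0,0,0,0,9.3,-0.75,0,0,0,0,0,8,0,0,0,0,0,0,7,0,0,0,0,0,0,6.8], force=15)

```text
time: 9.4
ee_pos: [531.8, 16.4, 143.4]
orientation: [[-0.193, 0.981, 0.003], [0.981, 0.193, -0.004], [-0.005, 0.002, -1.0]]
contact_force: [-0.8, 2.3, 1.6]
opening: 70.2
```

```bash
python3 - <<'E'
from h import *
rep(ctrl.state())
E
```

```text
t 9.4 loc [-28.61  -0.26 143.41] open 70.16 back -63.69 F [2.4 0.4 1.6] tool [[-0.193, 0.981, 0.003], [0.981, 0.193, -0.004], [-0.005, 0.002, -1.0]]
```

drive_tool(steps=[0,0,0,0,0,0,6.4,0,0,0,0,0,0,6.4])

```text
time: 9.65
ee_pos: [531.7, 16.8, 143.5]
orientation: [[-0.193, 0.981, 0.003], [0.981, 0.193, -0.004], [-0.004, 0.002, -1.0]]
contact_force: [0.4, 0.4, 1.0]
opening: 64.2
```

```bash
python3 - <<'E'
from h import *
rep(ctrl.state())
E
```

```text
t 9.65 loc [-28.13  -0.24 143.51] open 64.18 back -60.21 F [ 0.4 -0.5  1. ] tool [[-0.193, 0.981, 0.003], [0.981, 0.193, -0.004], [-0.004, 0.002, -1.0]]
```

drive_tool(steps=[-0.1,0,0,0,0,0,6,-0.1,0,0,0,0,0,5.5,-0.1,0,0,0,0,0,5,-0.1,0,0,0,0,0,4.7,0,0,0,0,0,0,4.6,0,0,0,0,0,0,4.6])

```text
time: 10.4
ee_pos: [532.5, 13.2, 143.7]
orientation: [[-0.193, 0.981, 0.003], [0.981, 0.193, -0.003], [-0.003, 0.002, -1.0]]
contact_force: [-0.8, 1.1, 1.6]
opening: 46.3
```

```bash
python3 - <<'E'
from h import *
rep(ctrl.state())
E
```

```text
t 10.4 loc [-31.81  -0.27 143.69] open 46.33 back -54.98 F [1.3 0.6 1.6] tool [[-0.193, 0.981, 0.003], [0.981, 0.193, -0.003], [-0.003, 0.002, -1.0]]
```

drive_tool(steps=[0.2,0,0,0,0,0,5.5,0.3,0,0,0,0,0,6.5,0.2,0,0,0,0,0,7.2,0,0,0,0,0,0,7.2,0,0,0,0,0,0,6.4,0,0,0,0,0,0,6.4])

```text
time: 11.15
ee_pos: [530.9, 20.5, 143.4]
orientation: [[-0.193, 0.981, 0.003], [0.981, 0.193, -0.003], [-0.004, 0.002, -1.0]]
contact_force: [-1.7, 3.9, 2.2]
opening: 64.2
```

```bash
python3 - <<'E'
from h import *
rep(ctrl.state())
E
```

```text
t 11.15 loc [-24.39  -0.15 143.44] open 64.2 back -56.48 F [4.1 0.9 2.2] tool [[-0.193, 0.981, 0.003], [0.981, 0.193, -0.003], [-0.004, 0.002, -1.0]]
```

drive_tool(steps=[-0.05,0,0,0,0,0,6,-0.1,0,0,0,0,0,5.5,-0.1,0,0,0,0,0,5,-0.1,0,0,0,0,0,4.7,0,0,0,0,0,0,4.5,0,0,0,0,0,0,4.5,0.25,0,0,0,0,0,5.5,0.3,0,0,0,0,0,6.5,0.25,0,0,0,0,0,7.4,0,0,0,0,0,0,7.4,0,0,0,0,0,0,7.4])

```text
time: 12.52
ee_pos: [530.0, 25.0, 143.3]
orientation: [[-0.193, 0.981, 0.003], [0.981, 0.193, -0.004], [-0.004, 0.002, -1.0]]
contact_force: [-0.1, -1.2, -0.4]
opening: 74.2
```

```bash
python3 - <<'E'
from h import *
s=ctrl.state();rep(s)
p=ctrl.get_image('wrist')
c=p['pixels'][80:350,330:630];cv2.imwrite('pics/w8c.png',cv2.resize(c,(660,594),interpolation=2)[:,:,::-1])
for o_ ,z in [('handle',160),('trigger_grip',160),('pad_face',25),('fixed_pad',25)]:
    for r in ctrl.pinpoint(p,o_)[:1]: print(o_,np.round(r['centre']),loc(atz(p,r['centre'],z,s)).round(1))
E
```

```text
t 12.525 loc [-1.9800e+01 -1.2000e-01  1.4327e+02] open 74.16 back -56.88 F [-1.1  0.4 -0.4] tool [[-0.193, 0.981, 0.003], [0.981, 0.193, -0.004], [-0.004, 0.002, -1.0]]
handle [273. 320.] [-39.1  -0.4 160. ]
trigger_grip [378. 318.] [  7.8   1.  160. ]
pad_face [386. 232.] [34.6  2.8 25. ]
fixed_pad [559. 237.] [1.709e+02 1.000e-01 2.500e+01]
```

View pics/w8c.png

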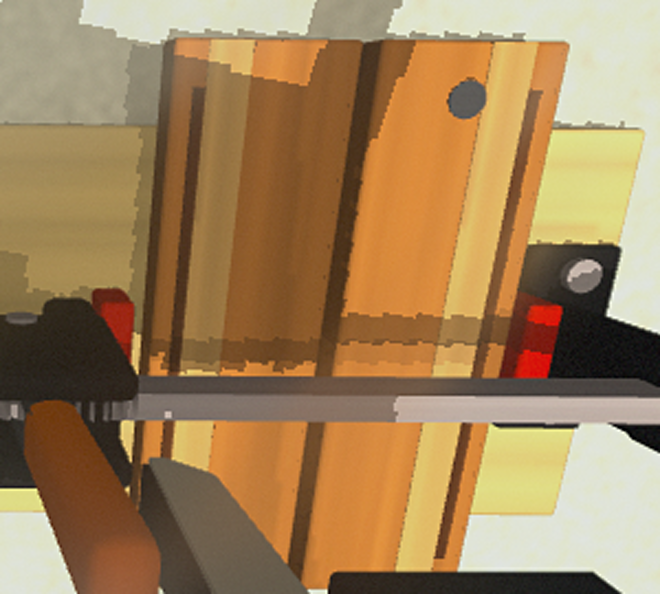

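drive_tool(steps=[0,0,0,0,0,0,6.4,0,0,0,0,0,0,6.0,-0.1,0,0,0,0,0,5.5,-0.1,0,0,0,0,0,5,-0.1,0,0,0,0,0,4.7,0,0,0,0,0,0,4.5,0,0,0,0,0,0,4.5,0.25,0,0,0,0,0,5.5,0.3,0,0,0,0,0,6.5,0.25,0,0,0,0,0,7.4,0,0,0,0,0,0,7.4,0,0,0,0,0,0,7.4])

```text
time: 14.28
ee_pos: [529.1, 29.6, 143.2]
orientation: [[-0.193, 0.981, 0.003], [0.981, 0.193, -0.005], [-0.005, 0.002, -1.0]]
contact_force: [-0.0, 1.2, -0.2]
opening: 73.8
```

drive_tool(steps=[0,0,0,0,0,0,6.4,0,0,0,0,0,0,6.0,-0.1,0,0,0,0,0,5.5,-0.1,0,0,0,0,0,5,-0.1,0,0,0,0,0,4.7,0,0,0,0,0,0,4.5,0,0,0,0,0,0,4.5])

```text
time: 15.15
ee_pos: [530.1, 24.8, 143.3]
orientation: [[-0.192, 0.981, 0.004], [0.981, 0.193, -0.007], [-0.007, 0.002, -1.0]]
contact_force: [0.1, -0.7, 0.6]
opening: 45.8
```

```bash
python3 - <<'E'
from h import *
s=ctrl.state();rep(s)
p=ctrl.get_image('wrist')
c=p['pixels'][80:350,330:630];cv2.imwrite('pics/w9c.png',cv2.resize(c,(660,594),interpolation=2)[:,:,::-1])
E
```

```text
t 15.15 loc [-1.9950e+01 -1.4000e-01  1.4335e+02] open 45.76 back -42.83 F [-0.7  0.1  0.6] tool [[-0.192, 0.981, 0.004], [0.981, 0.193, -0.007], [-0.007, 0.002, -1.0]]
```

View pics/w9c.png

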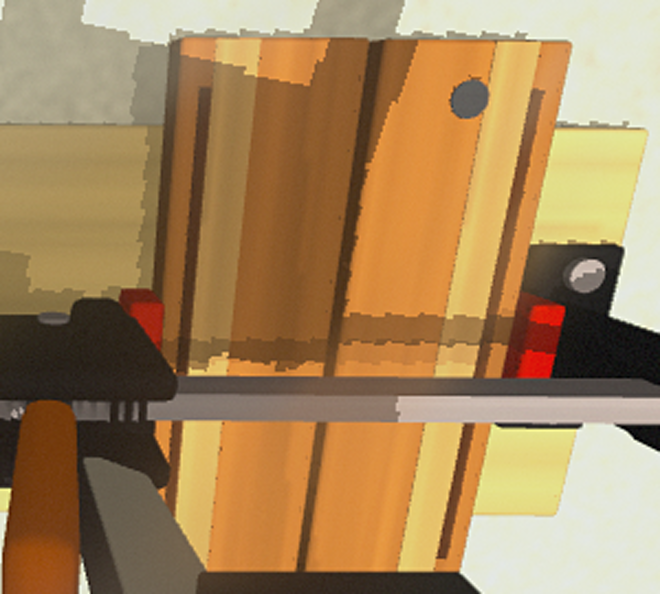

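```bash
python3 - <<'E'
from h import *
s=ctrl.state()
p=ctrl.get_image('wrist');save(p,'w9.png')
c=p['pixels'][90:150,470:550];cv2.imwrite('pics/z1.png',cv2.resize(c,(800,600),interpolation=2)[:,:,::-1])
c=p['pixels'][200:260,540:620];cv2.imwrite('pics/z2.png',cv2.resize(c,(800,600),interpolation=2)[:,:,::-1])
E
```

```text
(no output)
```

View pics/z1.png

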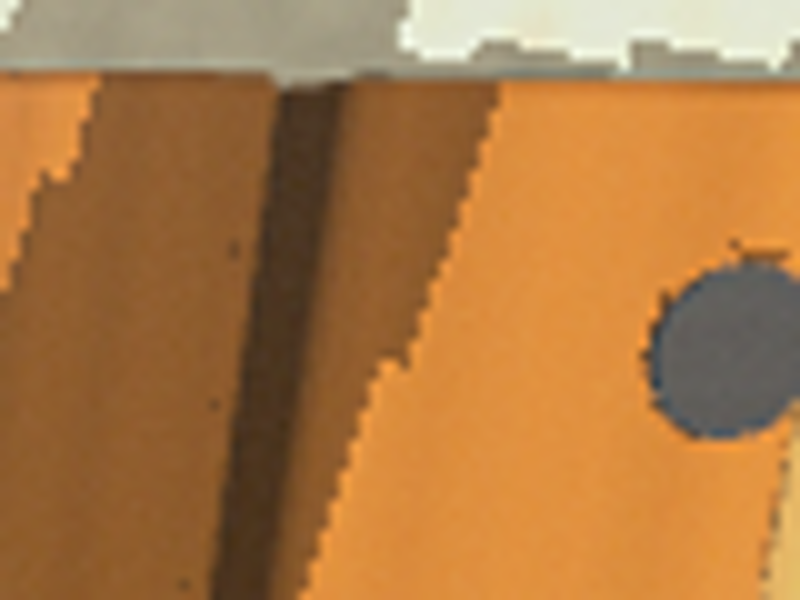

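View pics/z2.png

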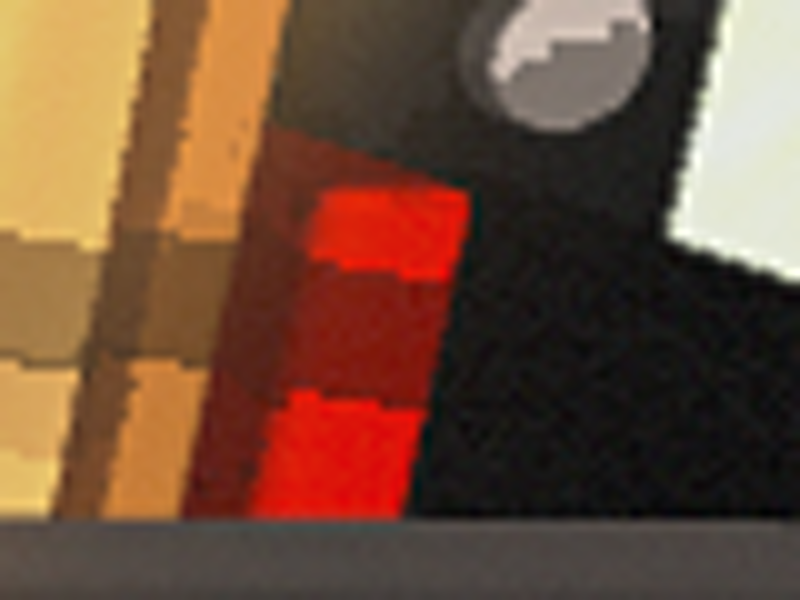

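```bash
python3 - <<'E'
from h import *
s=ctrl.state();p=ctrl.get_image('wrist')
for n,u,z in [('jb',(497.4,104),30),('ja',(503.3,104),30),('jb',(493.3,140),30),('ja',(498.5,140),30),('fp',(540+31.5,219),37),('fp',(540+27,243),37),('aR',(540+24.5,221),30),('aR',(540+20.5,240),30)]:
    print(n,loc(atz(p,u,z,s)).round(1))
E
```

```text
jb [105.   97.9  30. ]
ja [109.1  97.9  30. ]
jb [105.7  73.6  30. ]
ja [109.4  73.6  30. ]
fp [168.8  17.5  37. ]
fp [169.3  -1.2  37. ]
aR [168.6  14.2  30. ]
aR [168.6  -0.9  30. ]
```

drive_tool(steps=[0.25,0,0,0,0,0,5.5,0.3,0,0,0,0,0,6.5,0.25,0,0,0,0,0,7.4,0,0,0,0,0,0,7.4,0,0,0,0,0,0,7.4,0,0,0,0,0,0,6.4,0,0,0,0,0,0,6.4])

```text
time: 16.18
ee_pos: [528.5, 32.8, 143.2]
orientation: [[-0.193, 0.981, 0.004], [0.981, 0.193, -0.008], [-0.009, 0.002, -1.0]]
contact_force: [1.0, -8.1, -1.3]
opening: 64.6
```

```bash
python3 - <<'E'
from h import *
s=ctrl.state();rep(s)
E
```

```text
t 16.175 loc [-1.1830e+01 -1.2000e-01  1.4321e+02] open 64.61 back -44.13 F [-8.1  0.5 -1.3] tool [[-0.193, 0.981, 0.004], [0.981, 0.193, -0.008], [-0.009, 0.002, -1.0]]
```

drive_tool(steps=[-0.1,0,0,0,0,0,6.3,-0.1,0,0,0,0,0,5.9,-0.1,0,0,0,0,0,5.5,-0.08,0,0,0,0,0,5.2,0,0,0,0,0,0,5.2])

```text
time: 16.8
ee_pos: [529.2, 29.6, 143.5]
orientation: [[-0.192, 0.981, 0.004], [0.981, 0.192, -0.006], [-0.007, 0.002, -1.0]]
contact_force: [-0.6, 0.6, 1.8]
opening: 52.6
```

```bash
python3 - <<'E'
from h import *
s=ctrl.state();rep(s)
E
```

```text
t 16.8 loc [-15.13  -0.15 143.52] open 52.55 back -41.4 F [0.7 0.5 1.8] tool [[-0.192, 0.981, 0.004], [0.981, 0.192, -0.006], [-0.007, 0.002, -1.0]]
```

drive_tool(steps=[-0.1,0,0,0,0,0,4.9,-0.1,0,0,0,0,0,4.6,0,0,0,0,0,0,4.5,0,0,0,0,0,0,4.5])

```text
time: 17.3
ee_pos: [529.4, 28.6, 143.7]
orientation: [[-0.192, 0.981, 0.003], [0.981, 0.192, -0.004], [-0.005, 0.002, -1.0]]
contact_force: [-0.9, 1.6, 1.8]
opening: 45.1
```

```bash
python3 - <<'E'
from h import *
s=ctrl.state();rep(s)
p=ctrl.get_image('wrist');save(p,'w10.png')
c=p['pixels'][80:350,330:630];cv2.imwrite('pics/w10c.png',cv2.resize(c,(660,594),interpolation=2)[:,:,::-1])
E
```

```text
t 17.3 loc [-1.6070e+01 -1.4000e-01  1.4367e+02] open 45.13 back -38.63 F [1.7 0.6 1.8] tool [[-0.192, 0.981, 0.003], [0.981, 0.192, -0.004], [-0.005, 0.002, -1.0]]
```

View pics/w10c.png

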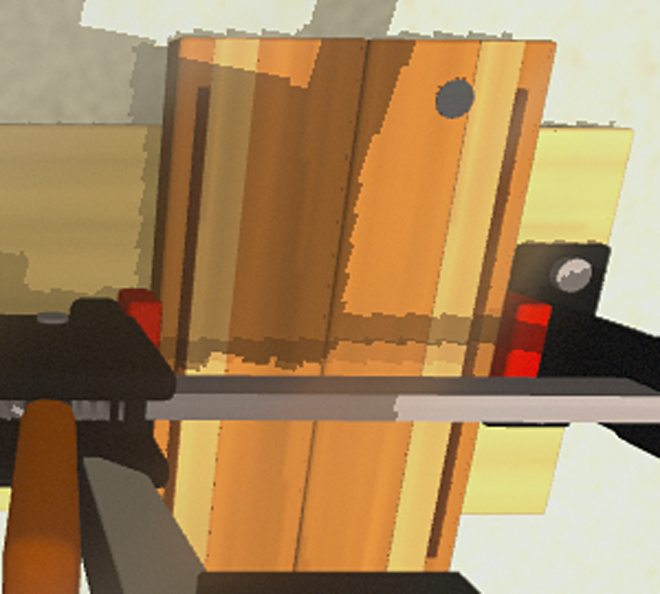

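The joint line is now just a hairline, at col ~364 at the top and ~312 below the bar in the crop. Checking the remaining gap at the fixed pad.

```bash
python3 - <<'E'
from h import *
s=ctrl.state();p=ctrl.get_image('wrist')
for n,(x,y) in [('z3',(470,90)),('z4',(535,200))]:
    c=p['pixels'][y:y+60,x:x+80];cv2.imwrite(f'pics/{n}.png',cv2.resize(c,(800,600),interpolation=2)[:,:,::-1])
E
```

```text
(no output)
```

View pics/z3.png

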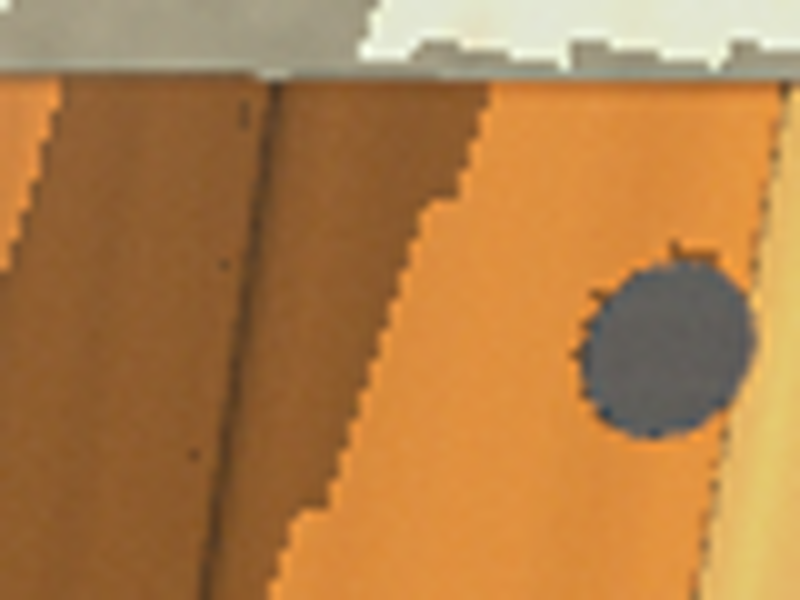

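View pics/z4.png

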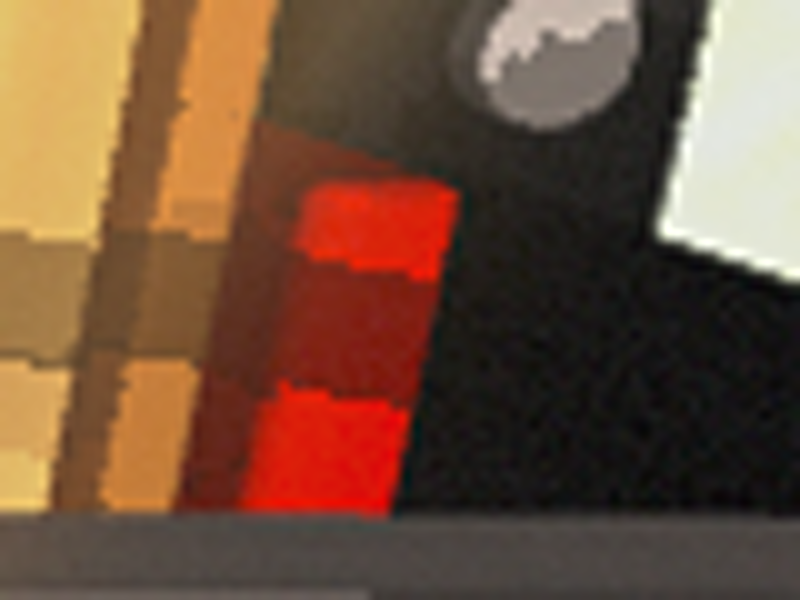

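drive_tool(steps=[0.25,0,0,0,0,0,5.5,0.3,0,0,0,0,0,6.5,0.25,0,0,0,0,0,7.4,0,0,0,0,0,0,7.4,0,0,0,0,0,0,7.4])

```text
time: 18.02
ee_pos: [527.7, 36.5, 143.3]
orientation: [[-0.193, 0.981, 0.003], [0.981, 0.193, -0.006], [-0.006, 0.002, -1.0]]
contact_force: [-0.1, -1.0, 0.5]
opening: 73.8
```

```bash
python3 - <<'E'
from h import *
s=ctrl.state();rep(s)
E
```

```text
t 18.025 loc [-8.0900e+00 -1.0000e-02  1.4325e+02] open 73.8 back -44.99 F [-1.   0.3  0.5] tool [[-0.193, 0.981, 0.003], [0.981, 0.193, -0.006], [-0.006, 0.002, -1.0]]
```

drive_tool(steps=[0,0,0,0,0,0,6.4,-0.1,0,0,0,0,0,6.1,-0.1,0,0,0,0,0,5.8,-0.05,0,0,0,0,0,5.6,0,0,0,0,0,0,5.5,0,0,0,0,0,0,5.5], force=8)

```text
time: 18.77
ee_pos: [528.3, 33.9, 143.6]
orientation: [[-0.192, 0.981, 0.003], [0.981, 0.192, -0.005], [-0.006, 0.002, -1.0]]
contact_force: [0.3, 1.7, 1.3]
opening: 55.5
```

```bash
python3 - <<'E'
from h import *
s=ctrl.state();rep(s)
E
```

```text
t 18.775 loc [-1.068e+01 -1.300e-01  1.436e+02] open 55.53 back -38.44 F [ 1.6 -0.6  1.3] tool [[-0.192, 0.981, 0.003], [0.981, 0.192, -0.005], [-0.006, 0.002, -1.0]]
```

drive_tool(steps=[-0.05,0,0,0,0,0,5.3,-0.03,0,0,0,0,0,5.1,0,0,0,0,0,0,4.9,0,0,0,0,0,0,4.9,0,0,0,0,0,0,4.9], force=8)

```text
time: 19.4
ee_pos: [528.4, 33.7, 143.6]
orientation: [[-0.192, 0.981, 0.003], [0.981, 0.192, -0.004], [-0.005, 0.002, -1.0]]
contact_force: [-0.4, 1.4, 1.3]
opening: 54.2
```

```bash
python3 - <<'E'
from h import *
s=ctrl.state();rep(s)
E
```

```text
t 19.4 loc [-1.0970e+01 -1.4000e-01  1.4362e+02] open 54.22 back -38.08 F [1.4 0.1 1.3] tool [[-0.192, 0.981, 0.003], [0.981, 0.192, -0.004], [-0.005, 0.002, -1.0]]
```

drive_tool(steps=[0,0,0,0,0,0,5.1,0,0,0,0,0,0,5.1,0,0,0,0,0,0,5.1], force=9)

```text
time: 19.77
ee_pos: [528.4, 33.5, 143.6]
orientation: [[-0.192, 0.981, 0.003], [0.981, 0.192, -0.004], [-0.005, 0.002, -1.0]]
contact_force: [-0.6, 1.8, 2.4]
opening: 53.3
```

```bash
python3 - <<'E'
from h import *
s=ctrl.state();rep(s)
E
```

```text
t 19.775 loc [-1.1080e+01 -1.2000e-01  1.4362e+02] open 53.35 back -37.76 F [1.9 0.2 2.4] tool [[-0.192, 0.981, 0.003], [0.981, 0.192, -0.004], [-0.005, 0.002, -1.0]]
```

drive_tool(steps=[-0.02,0,0,0,0,0,5.2,0,0,0,0,0,0,5.2,0,0,0,0,0,0,5.2,0,0,0,0,0,0,5.2], force=11)

```text
time: 20.27
ee_pos: [528.4, 33.3, 143.6]
orientation: [[-0.192, 0.981, 0.003], [0.981, 0.192, -0.004], [-0.004, 0.002, -1.0]]
contact_force: [0.1, 1.8, 1.7]
opening: 52.8
```

```bash
python3 - <<'E'
from h import *
s=ctrl.state();rep(s)
p=ctrl.get_image('wrist');save(p,'w11.png')
c=p['pixels'][80:350,330:630];cv2.imwrite('pics/w11c.png',cv2.resize(c,(660,594),interpolation=2)[:,:,::-1])
p=ctrl.get_image('scene');save(p,'s11.png');p=ctrl.get_image('side');save(p,'si11.png');rep(ctrl.state())
E
```

```text
t 20.275 loc [-1.1280e+01 -1.2000e-01  1.4364e+02] open 52.76 back -37.66 F [ 1.7 -0.4  1.7] tool [[-0.192, 0.981, 0.003], [0.981, 0.192, -0.004], [-0.004, 0.002, -1.0]]
t 20.425 loc [-1.1270e+01 -1.3000e-01  1.4365e+02] open 52.53 back -37.53 F [1.2 0.5 2.2] tool [[-0.192, 0.981, 0.003], [0.981, 0.192, -0.004], [-0.004, 0.002, -1.0]]
```

View pics/w11c.png

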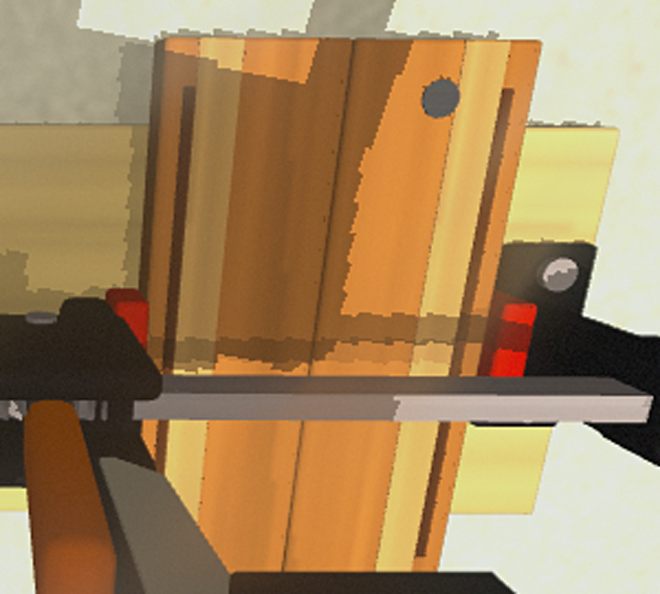

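View pics/si11.png

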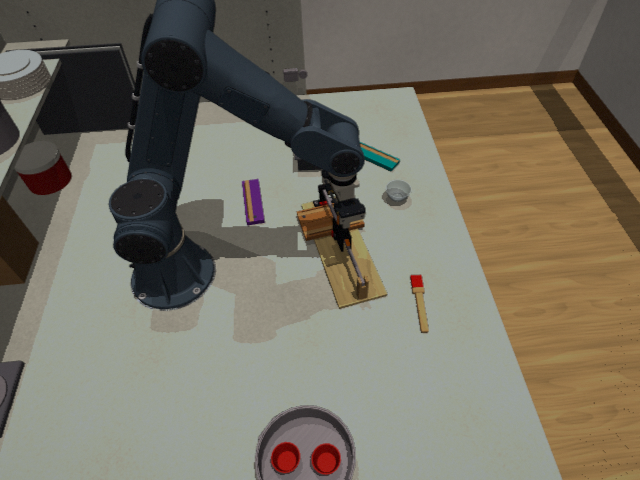

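drive_tool(steps=[0,0,0,0,0,0,5.2,0,0,0,0,0,0,5.2,0,0,0,0,0,0,5.2,0,0,0,0,0,0,5.2], force=11)

```text
time: 20.92
ee_pos: [528.4, 33.3, 143.7]
orientation: [[-0.192, 0.981, 0.003], [0.981, 0.192, -0.004], [-0.004, 0.002, -1.0]]
contact_force: [-1.0, 1.0, 2.2]
opening: 52.4
```

```bash
python3 - <<'E'
from h import *
s=ctrl.state();rep(s)
p=ctrl.get_image('wrist');save(p,'w12.png')
out=[]
for n in ['w9','w10','w12']:
    im=cv2.imread(f'pics/{n}.png');c=im[205:257,370:420];out.append(cv2.resize(c,(260,520),interpolation=cv2.INTER_NEAREST))
cv2.imwrite('pics/cmp.png',np.hstack(out))
E
```

```text
t 20.925 loc [-1.1300e+01 -1.3000e-01  1.4366e+02] open 52.44 back -37.52 F [1.2 0.8 2.2] tool [[-0.192, 0.981, 0.003], [0.981, 0.192, -0.004], [-0.004, 0.002, -1.0]]
```

View pics/cmp.png

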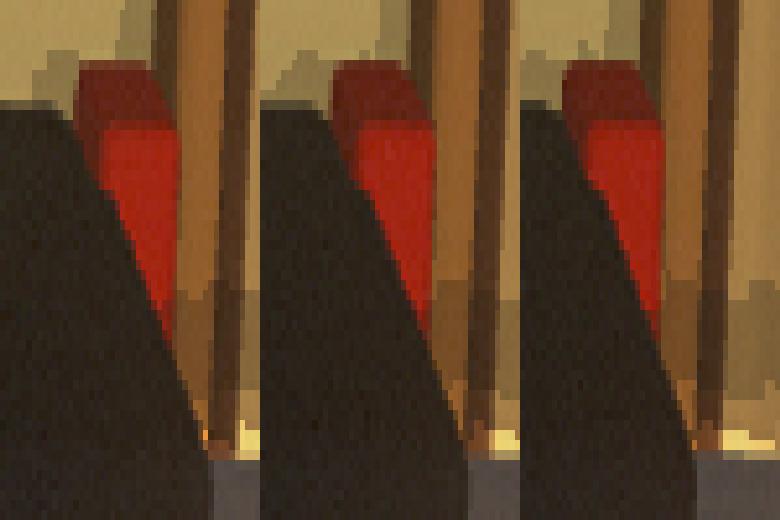

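```bash
python3 - <<'E'
from h import *
s=ctrl.state();p=ctrl.get_image('wrist')
R=np.array(s['orientation']);K,Rc,_=campose(p,s)
# relative distances in tool axes: use current orientation; only dx at fixed depth matter (tilt diffs ~1 mrad)
for n,j,q,a in [('w9',212,180,-.007),('w10',208,175,-.0045),('w12',176,145,-.004)]:
    for z in (80,95,105):
        X=loc(atz(p,(370+j/5.2,205+46),z,s))[0];Y=loc(atz(p,(370+q/5.2,205+13),37,s))[0]
        print(n,z,round(Y-X,2),'tiltcorr',round((z-37)*(a+.004),2))
E
```

```text
w9 80 4.5 tiltcorr -0.13
w9 95 8.39 tiltcorr -0.17
w9 105 10.99 tiltcorr -0.2
w10 80 4.28 tiltcorr -0.02
w10 95 8.14 tiltcorr -0.03
w10 105 10.71 tiltcorr -0.03
w12 80 3.95 tiltcorr 0.0
w12 95 7.55 tiltcorr 0.0
w12 105 9.95 tiltcorr 0.0
```

```bash
python3 - <<'E'
from h import *
rep(ctrl.state());print(ctrl.finish_job());rep(ctrl.state())
E
```

```text
t 21.025 loc [-1.1300e+01 -1.4000e-01  1.4365e+02] open 52.56 back -37.58 F [ 1.5 -0.1  1.5] tool [[-0.192, 0.981, 0.003], [0.981, 0.192, -0.004], [-0.004, 0.002, -1.0]]
the job is handed in; nothing more can be done
None
the job is handed in; nothing more can be done
```

I slid the jaw to about 15 mm short of the board, pumped five full strokes with the trigger let out after each, and finished on a part squeeze. I handed it in at 21.0 s still gripping; no verdict is reported.

**Last checks:**
- **Joint:** closed to a hairline in the wrist picture, with the halves looking flat.
- **Trigger:** about 0.115 rad, worked out from a finger opening of 52.5 mm.
- **Forces:** the net push from outside was about 1.5 N along the bar. The grip limit was 11 N.
- **Bystanders:** the springform, ramekin and brush look unmoved in the side picture. The loaf tin was half hidden behind the arm, so I could not confirm it.

**Pad press-in, where the checks disagreed:**

| Estimate | Pad pressed in |
|---|---|
| Grip force against opening | about 2.2–2.4 mm |
| Jaw travel since the joint closed | about 1.1–2.1 mm |
| Direct pixel comparison of the pad (coarse) | about 1 mm |

All three are within the required 0.8–4 mm. I expect it is close to 2 mm, but the pixel comparison leaves only a small margin at the low end.

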